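Open the square pedal bin for a cook with full hands

TASK

The cook is coming to the sandwich table with both hands full of scraps: press the pedal of the square bin down to its stop with the gripper, so that its lid stands fully open, keep it there for about two seconds, then let the pedal come all the way up again so that the lid shuts. Leave the round bin shut.

Things in the scene. Friction and masses are not known exactly. Their poses are not given: they have to be found in the camera images.
- square_pedal (a joint): Pedal of the square bin (160 x 170 mm, 191 mm tall, steel, black plinth, flat grey lid hinged at the back; fixed to the table). Rad: 0 = up, lid shut; 0.40 = on its stop, lid open 1.1 rad; the lid follows the pedal. Level hinge across the bin, 95 mm from the pad's centre, 30 mm above the table. It pushes back with 4 to 6 N; the stop is hard; let go, it rises by itself.
- square_pad (a point): Centre of the upper face of that pedal's pad: ribbed steel plate 60 mm across by 44 mm, 8 mm thick, 80 mm out from the bin's front face. At rest 53 mm above the table, sloping up outward 0.2 rad; on the stop 15 mm above it, sloping down 0.2 rad; it moves almost straight down (under 3 mm sideways). Site x, seen from above, points from pad to bin; y runs across the pad.
- round_pedal (a joint): Pedal of the round bin (diameter 164 mm, 191 mm tall, same steel, black plinth and grey lid, fixed to the table). Same mechanism and values: 0 = up, shut; 0.40 = down. Not to be pressed.
- round_pad (a point): Centre of the upper face of the round bin's pedal pad: a ribbed steel disc of 54 mm diameter, 8 mm thick, same heights and axes as the other. Either bin may be the one on the left.

How it is judged:
By the outcome, as a careful person would: the job done as asked, in the order asked, and still so for the second after the job is handed in, with the robot touching nothing.
It also fails if it takes over 35 s, if anything falls off the work surface, if the arm or the gripper's body presses on something with over 40 N, if the wrist force passes 120 N, or if a joint passes its speed limit or range.

ROBOT

A 7-joint arm with a two-finger parallel gripper is mounted at the origin on the work surface. World frame = base frame: x ahead of the robot, y to its left, z up, the work surface at z = 0. Lengths are in m, angles in degrees, forces in N, time in s.
With the tool pointing down it reaches from about 0.425 to 0.875 m from the base axis. Payload 4.7 kg.
Tool frame: the origin (TCP) lies at the very end of the fingers, on their centre line; the grasp point (between the pads) lies 19 mm behind it (env.grasp_offset is the distance from the TCP to the grasp point, in m); z points along the fingers, y is the line along which they close (so a half turn about z gives the same grasp; the last joint's range is limited). The gripper opens to 87 mm and grips with 3 to 60 N. Pads are 19 mm wide; open, the fingers measure 117 mm over their backs; the gripper's body (75 mm by 190 mm) begins 51 mm behind the grasp point.
Start: joints at [66.641, 18.392, -4.016, 83.108, 1.295, 78.541, -3.26], TCP at [0.266, -0.593, 0.223] pointing down, gripper open.
Joint ranges: [-163.93, 163.93], [-17.29, 119.83], [-79.2, 71.16], [3.27, 140.29], [-89.18, 269.18], [5.43, 117.66], [-154.24, 154.24]. Speed limits (degrees/s): [147.25, 147.25, 180, 180, 180, 180, 180].

INTERFACE

Orientations are given as [roll, pitch, yaw] about the fixed x, y, z axes, in that order (R = Rz(yaw) Ry(pitch) Rx(roll)).
In Python, from cell import env gives the robot as it stands. The module is installed in compiled form; this text tells all that it offers.
- The arm moves only by the tool drive_tool, never from a script. Its argument "moves" is one flat list of numbers, 5 for each row, row after row: the shift along the tool's x, y, z in units of 40 mm (1.0 is 40 mm), then the turn about the tool's z in units of 10 degrees (1.0 is 10 degrees), then the finger opening in mm, from 0 to 87. A call has 1 to 5 rows; each row is the pose to reach, as a shift and turn from the pose commanded when the call began, along the tool's axes at that moment; what a row does not reach only later rows make up. A row lasts 1/8 s, in which the tool goes at most 62.5 mm and 10.7 degrees, less where a joint would pass 70% of its speed; a pose out of reach is approached as far as the arm can. A call with a gripper value outside its range is refused whole. The fingers move at their own pace and stop on an object; "squeeze" is the grip in N (left out, the last holds). Time passes only in rows, so rows that repeat a pose let the fingers close. It gives the time, the measured TCP pose, the force, the opening and the grip force at its end, in the units of the state.
- env.get_obs(): the state, without advancing time (a new reading comes with each control period).
- env.read_camera(name): name is "scene" or "top" or "wrist"; returns (picture, depth): 420x560x3 uint8, red, green, blue; 420x560 float32, m along the optical axis (not along the pixel's ray), 0 where there is no reading.
- env.camera_model(name): a dict with "K" (3x3 intrinsics, pixels), "rvec" (rotation vector, rad) and "tvec" (3), from world to camera coordinates, as OpenCV has them; the wrist camera has in their place "tool_from_camera" (4x4, takes a point from camera to tool coordinates, whose origin is the TCP and whose axes are the flange's). Camera axes: x right, y down, z forward; pixel columns grow to the right and rows downward; lengths in m; the calibration is good to about 2 mm. A picture is of the moment at which its call begins: read the wrist's pose just before it. camera_model takes no time and is no camera call.
- env.sign_off(): hands the job in; it is judged then, once.
The state is a dict: "time_s": time; "qpos": joint angles; "joint_velocities": joint speeds; "effort": joint torques, N m; "tool_pos": TCP position; "tool_rot": TCP orientation; "force": force on the tool from outside, world axes, zero at the start; "wrist_torque": the same for the moment, N m; "grip_width": finger opening in m; "grasp_force": force on a finger pad.
Only numpy, scipy, OpenCV 4.12 (cv2) and the standard library are available. Lean on these libraries where they do the work, as an engineer would, in place of code of your own. Each camera call takes 0.05 s, during which the arm holds its last target. There are 200 camera calls.

## Working session

There is one attempt and no reset: what is moved stays moved. The work goes in short steps, Python scripts to look and compute and a tool call to move; the robot and the scene stay as the last step left them, time stands still between calls to the robot, and variables do not carry over. Pictures are saved under pics/ and viewed, at most 10 in all, crops included, and the job is handed in when it is done.

Besides the shell and the picture viewer there is one more tool, called by a JSON object that holds its "op" and its "data". drive_tool: Moves the arm, as the interface text tells. Its arguments: {"type":"object","properties":{"moves":{"type":"array","items":{"type":"number"}},"squeeze":{"type":"number"}},"required":["moves"]}

```bash
mkdir -p pics
python3 - <<'E'
from cell import env
import cv2,numpy as np
o=env.get_obs();print({k:o[k] for k in("time_s","tool_pos","tool_rot","force","grip_width")})
for n in("scene","top"):
    p,d=env.read_camera(n);cv2.imwrite(f"pics/{n}0.png",p[:,:,::-1]);np.savez(f"{n}0.npz",p=p,d=d)
    m=env.camera_model(n);print(n,m)
E
```

```text
{'time_s': 0.0, 'tool_pos': array([ 0.26584959, -0.59254258,  0.2214641 ]), 'tool_rot': array([-1.79891790e+02,  4.97377669e-03,  2.41698596e+01]), 'force': array([-0.21431089,  0.1425211 ,  0.24749045]), 'grip_width': 0.08707449441281245}
scene {'K': array([[384.53217363,   0.        , 290.11614862],
       [  0.        , 384.53217363, 208.24295569],
       [  0.        ,   0.        ,   1.        ]]), 'rvec': array([ 2.35785582,  0.87237598, -0.29320956]), 'tvec': array([-0.41281129, -0.22308748,  1.20564911])}
top {'K': array([[421.81788357,   0.        , 270.81758608],
       [  0.        , 421.81788357, 205.44939824],
       [  0.        ,   0.        ,   1.        ]]), 'rvec': array([ 2.11262375, -2.1562624 ,  0.22158513]), 'tvec': array([0.0253621 , 0.5586177 , 0.84378164])}
```

View pics/scene0.png

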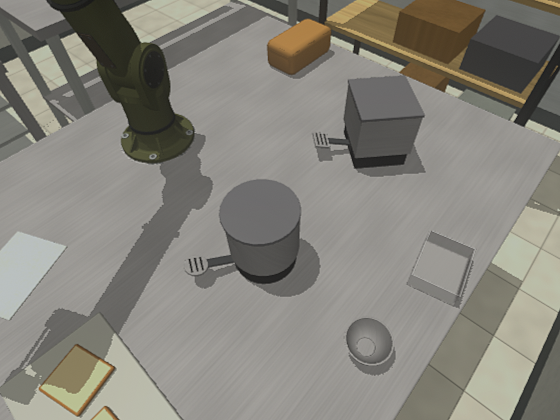

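View pics/top0.png

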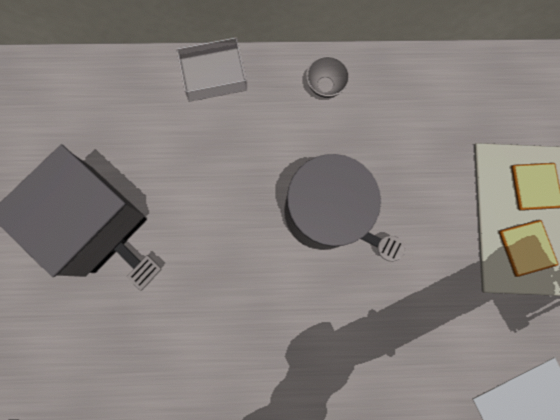

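The scene view shows the square bin's pad near (322,140) and the round bin's near (196,265). In the top view the square pad is at (145,271) and the round pad at (391,247). Next I'll measure them.

```bash
cat > h.py <<'E'
import cv2,numpy as np
def world(m,d):
    K=m["K"];v,u=np.indices(d.shape);c=np.stack([(u-K[0,2])/K[0,0]*d,(v-K[1,2])/K[1,1]*d,d],-1)
    R=cv2.Rodrigues(m["rvec"])[0];return (c-m["tvec"])@R
def ray(m,u,v,z):
    K=m["K"];R=cv2.Rodrigues(m["rvec"])[0];C=-R.T@m["tvec"];r=R.T@np.linalg.inv(K)@[u,v,1];return C+r*(z-C[2])/r[2]
E
python3 - <<'E'
from cell import env
from h import *
np.set_printoptions(precision=4,suppress=True)
for n,(u,v) in(("top",(145,271)),("scene",(322,140))):
    f=np.load(n+"0.npz");m=env.camera_model(n);W=world(m,f["d"])
    print(n,"ray",ray(m,u,v,.053),"table z",np.median(W[...,2][f["d"]>0]))
    z=W[...,2];b=np.zeros(z.shape,bool);b[v-28:v+28,u-28:u+28]=1
    q=((z>.035)&(z<.07)&b&(f["d"]>0)).astype(np.uint8)
    q=cv2.morphologyEx(q,cv2.MORPH_OPEN,np.ones((9,9) if n=="top" else (5,5),np.uint8))
    P=W[q>0];print("pad n",len(P),P.mean(0),cv2.minAreaRect(P[:,:2].astype(np.float32)),P[:,2].min(),P[:,2].max())
    l=(z>.17)&(z<.21)&(f["d"]>0);k,L=cv2.connectedComponents(l.astype(np.uint8))
    for i in range(1,k):
        Q=W[L==i]
        if len(Q)>800: print("lid",len(Q),Q.mean(0),cv2.minAreaRect(Q[:,:2].astype(np.float32)))
E
```

```text
top ray [0.427  0.2746 0.053 ] table z -0.000639749522018865
pad n 524 [0.4252 0.2793 0.0518] ((0.42236414551734924, 0.27726975083351135), (0.05576261878013611, 0.05083933472633362), 88.72685241699219) 0.0416320048265512 0.0609710941362403
lid 9242 [0.5327 0.394  0.1891] ((0.5352656245231628, 0.39760589599609375), (0.16770021617412567, 0.1765875369310379), 46.875789642333984)
lid 6751 [ 0.5422 -0.0953  0.1898] ((0.5439960956573486, -0.09625520557165146), (0.16848629713058472, 0.16768202185630798), 88.5632553100586)
scene ray [0.4298 0.2757 0.053 ] table z -0.0011078160371969358
pad n 287 [0.4333 0.2831 0.0497] ((0.438403844833374, 0.2923120856285095), (0.08393837511539459, 0.06182079762220383), 47.567466735839844) 0.03773880439497136 0.05849602331975238
lid 882 [ 0.0337 -0.0225  0.19  ] ((0.0377679169178009, -0.016423888504505157), (0.1658136546611786, 0.09022592753171921), 65.8853759765625)
lid 2882 [0.5442 0.3854 0.1884] ((0.5356118679046631, 0.3962281048297882), (0.16713571548461914, 0.18040353059768677), 47.31277847290039)
lid 4395 [ 0.5501 -0.1025  0.1892] ((0.5446216464042664, -0.09761309623718262), (0.16778862476348877, 0.16853025555610657), 66.40142059326172)
```

Three measurements agree on the square pad at about (0.426, 0.276): the two camera rays and the lid centre offset along the 47° axis. I'll align tool x with the bin axis, so the narrow side of the gripper faces the bin, and travel high with the fingers closed.

{"op": "drive_tool", "data": {"moves": [0,0,-1.2,0,0,0,0,-2.2,0,0,1.2,-0.5,-2.2,-0.5,0,2.6,-1,-2.2,-1,0,4,-1.4,-2.2,-1.5,0]}}

```text
time_s: 0.72
tool_pos: [0.39, -0.475, 0.3103]
tool_rot: [-180.0, 0.0, 39.3]
force: [0.9, -0.7, 0.2]
grip_width: 0.0451
grasp_force: 0.0
```

```bash
cat > g.py <<'E'
import sys,numpy as np
from cell import env
from scipy.spatial.transform import Rotation as Ro
def go(t,yaw=47):
    o=env.get_obs();R=Ro.from_euler("xyz",o["tool_rot"],degrees=True).as_matrix()
    d=R.T@(np.array(t)-o["tool_pos"]);print(o["time_s"],o["tool_pos"].round(4),o["tool_rot"].round(2),o["force"].round(2),"q",o["qpos"].round(1))
    print("units",(d/.04).round(2),"turn",round((o["tool_rot"][2]-yaw)/10,2))
go([float(x) for x in sys.argv[1:4]])
E
python3 g.py 0.54 -0.10 0.31;python3 g.py 0.424 0.274 0.31
```

```text
0.725 [ 0.39   -0.475   0.3103] [-179.98    0.     39.3 ] [ 0.89 -0.7   0.17] q [ 57.2  13.  -11.   80.1   2.5  87.1  -4.4]
units [ 8.84 -4.88  0.01] turn -0.77
0.725 [ 0.39   -0.475   0.3103] [-179.98    0.     39.3 ] [ 0.89 -0.7   0.17] q [ 57.2  13.  -11.   80.1   2.5  87.1  -4.4]
units [ 1.252e+01 -1.395e+01  1.000e-02] turn -0.77
```

{"op": "drive_tool", "data": {"moves": [1.2,-0.7,0,-0.2,0,2.4,-1.4,0,-0.4,0,3.6,-2.1,0,-0.8,0,4.8,-2.8,0,-0.8,0,6,-3.4,0,-0.8,0]}}

```text
time_s: 1.35
tool_pos: [0.4895, -0.2175, 0.3103]
tool_rot: [-180.0, 0.0, 47.2]
force: [0.1, -0.9, -0.4]
grip_width: 0.0019
grasp_force: 0.0
```

```bash
python3 g.py 0.52 0.05 0.31
```

```text
1.35 [ 0.4895 -0.2175  0.3103] [-1.7999e+02  3.0000e-02  4.7170e+01] [ 0.09 -0.95 -0.37] q [ 42.9   3.8 -22.9  90.6   1.5  85.9 -22.9]
units [ 5.42 -3.99  0.01] turn 0.02
```

{"op": "drive_tool", "data": {"moves": [1.1,-0.8,0,0,0,2.2,-1.6,0,0,0,3.3,-2.4,0,0,0,4.4,-3.2,0,0,0,5.4,-4,0,0,0]}}

```text
time_s: 1.98
tool_pos: [0.5186, 0.0496, 0.3102]
tool_rot: [-180.0, 0.0, 47.2]
force: [0.9, -0.2, -0.1]
grip_width: 0.0
grasp_force: 0.0
```

```bash
python3 g.py 0.424 0.274 0.31
```

```text
1.975 [0.5186 0.0496 0.3102] [-1.800e+02  2.000e-02  4.718e+01] [ 0.91 -0.21 -0.09] q [ 27.5   2.7 -37.   92.1   1.6  85.8 -52.3]
units [ 2.51 -5.55  0.01] turn 0.02
```

{"op": "drive_tool", "data": {"moves": [0.5,-1.1,0,0,0,1,-2.2,0,0,0,1.5,-3.3,0,0,0,2,-4.4,0,0,0,2.5,-5.5,0,0,0]}}

```text
time_s: 2.6
tool_pos: [0.4245, 0.2718, 0.3103]
tool_rot: [180.0, 0.0, 47.1]
force: [0.6, 1.1, 0.2]
grip_width: 0.0002
grasp_force: 0.0
```

```bash
python3 g.py 0.424 0.274 0.11;python3 - <<'E'
from cell import env
import cv2
from h import *
p,d=env.read_camera("wrist");cv2.imwrite("pics/w1.png",p[:,:,::-1])
p,d=env.read_camera("top");cv2.imwrite("pics/t1.png",p[:,:,::-1])
m=env.camera_model("wrist");T=m["tool_from_camera"];o=env.get_obs()
from scipy.spatial.transform import Rotation as Ro
p2,d2=env.read_camera("wrist");K=m["K"]
R=Ro.from_euler("xyz",o["tool_rot"],degrees=True).as_matrix()
v,u=np.indices(d2.shape);c=np.stack([(u-K[0,2])/K[0,0]*d2,(v-K[1,2])/K[1,1]*d2,d2],-1)
W=(c@T[:3,:3].T+T[:3,3])@R.T+o["tool_pos"]
r=np.hypot(W[...,0]-.426,W[...,1]-.2755)
s=((r<.05)&(W[...,2]>.035)&(W[...,2]<.075)&(d2>0)).astype(np.uint8)
s=cv2.morphologyEx(s,cv2.MORPH_OPEN,np.ones((25,25),np.uint8))
P=W[s>0];print(len(P),P.mean(0) if len(P) else 0, cv2.minAreaRect(P[:,:2].astype(np.float32)) if len(P) else 0)
E
```

```text
2.6 [0.4245 0.2718 0.3103] [1.7997e+02 2.0000e-02 4.7150e+01] [0.55 1.05 0.17] q [ 14.6   0.7 -50.1  93.8   0.6  85.7 -78.4]
units [ 0.03 -0.05  5.01] turn 0.01
756 [0.4371124  0.27381666 0.05182042] ((0.43711042404174805, 0.2736903429031372), (0.03299660235643387, 0.032582253217697144), 47.872920989990234)
```

View pics/w1.png

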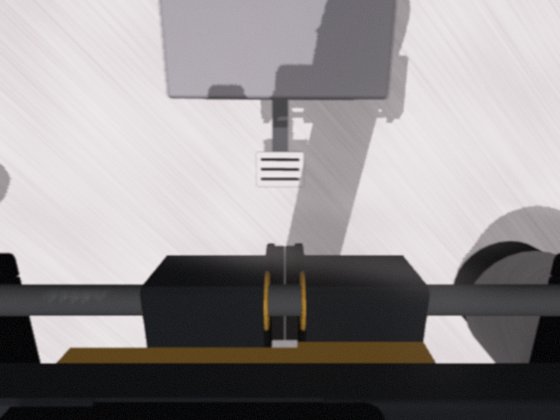

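The wrist view shows the square pad centred at (280,169), with its edges parallel to the image. The tool is aligned with the bin. I'll check the pad position by casting a ray onto its height.

Run:
```python
from cell import env
import numpy as np
from scipy.spatial.transform import Rotation as Ro
m=env.camera_model("wrist");T=m["tool_from_camera"];o=env.get_obs()
R=Ro.from_euler("xyz",o["tool_rot"],degrees=True).as_matrix()
C=R@T[:3,3]+o["tool_pos"]
for u,v in((280,169),(256,169),(304,169)):
    r=R@T[:3,:3]@np.linalg.inv(m["K"])@[u,v,1];P=C+r*(.053-C[2])/r[2];print(P.round(4),((R.T@(P-o["tool_pos"]))/.04).round(2))
```

```text
[0.4234 0.2822 0.053 ] [ 0.16 -0.15  6.44]
[0.4013 0.3023 0.053 ] [ 0.16 -0.89  6.44]
[0.4454 0.2621 0.053 ] [0.16 0.6  6.44]
```

{"op": "drive_tool", "data": {"moves": [0.1,-0.1,1.2,0,0,0.1,-0.1,2.5,0,0,0.1,-0.1,3.8,0,0,0.1,-0.1,5,0,0,0.1,-0.1,5.7,0,0]}}

```text
time_s: 3.38
tool_pos: [0.4247, 0.2736, 0.0795]
tool_rot: [-180.0, 0.2, 47.0]
force: [0.1, 0.1, 0.5]
grip_width: -0.0
grasp_force: 0.0
```

```bash
python3 g.py 0.425 0.2785 0.018
```

```text
3.375 [0.4247 0.2736 0.0795] [-179.96    0.23   47.05] [0.08 0.13 0.54] q [  9.7  13.6 -49.9 111.4  11.9  60.5 -88.2]
units [ 0.1  -0.08  1.54] turn 0.0
```

{"op": "drive_tool", "data": {"moves": [0,0,0.2,0,0,0,0,0.5,0,0,0,0,0.8,0,0,0,0,1.1,0,0,0,0,1.3,0,0]}}

```text
time_s: 4.0
tool_pos: [0.4256, 0.2757, 0.0302]
tool_rot: [179.9, 0.0, 47.2]
force: [-0.4, -3.9, 6.5]
grip_width: 0.0005
grasp_force: 3.0
```

{"op": "drive_tool", "data": {"moves": [0,0,0.1,0,0,0,0,0.2,0,0,0,0,0.25,0,0,0,0,0.3,0,0,0,0,0.3,0,0]}}

```text
time_s: 4.62
tool_pos: [0.4261, 0.2762, 0.0189]
tool_rot: [179.9, -0.1, 47.1]
force: [1.0, -2.7, 5.2]
grip_width: 0.0007
grasp_force: 3.0
```

{"op": "drive_tool", "data": {"moves": [0,0,0.03,0,0,0,0,0.06,0,0,0,0,0.08,0,0,0,0,0.08,0,0]}}

```text
time_s: 5.12
tool_pos: [0.4264, 0.2764, 0.0167]
tool_rot: [179.9, -0.1, 47.1]
force: [-3.0, -4.5, 13.3]
grip_width: 0.0004
grasp_force: 6.9
```

Force has risen to 13 N at z = 16.7 mm, so the pedal is on its stop. I'll press slightly more to be sure and check the lid.

{"op": "drive_tool", "data": {"moves": [0,0,0.03,0,0,0,0,0.05,0,0,0,0,0.05,0,0]}}

```text
time_s: 5.5
tool_pos: [0.4265, 0.2765, 0.016]
tool_rot: [179.8, -0.0, 47.2]
force: [-5.6, -6.9, 24.4]
grip_width: 0.0013
grasp_force: 13.1
```

Run:
```python
from cell import env
import cv2
print(env.get_obs()["force"])
p,d=env.read_camera("scene");cv2.imwrite("pics/s2.png",p[:,:,::-1])
```

```text
[-5.60468894 -6.90132958 24.38020982]
```

View pics/s2.png

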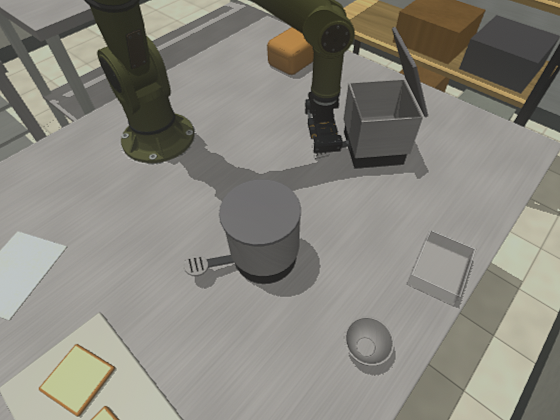

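The scene view shows the square bin's lid standing open (hinge edge near (410,75)), while the round bin is still shut. I'll hold for the rest of the two seconds.

{"op": "drive_tool", "data": {"moves": [0,0,0,0,0,0,0,0,0,0,0,0,0,0,0,0,0,0,0,0,0,0,0,0,0]}}

```text
time_s: 6.18
tool_pos: [0.4265, 0.2765, 0.016]
tool_rot: [179.8, -0.0, 47.2]
force: [-5.8, -7.2, 24.8]
grip_width: 0.0006
grasp_force: 13.0
```

{"op": "drive_tool", "data": {"moves": [0,0,0,0,0,0,0,0,0,0,0,0,0,0,0,0,0,0,0,0,0,0,0,0,0]}}

```text
time_s: 6.8
tool_pos: [0.4265, 0.2765, 0.016]
tool_rot: [179.8, -0.0, 47.2]
force: [-5.2, -6.5, 25.5]
grip_width: 0.0007
grasp_force: 13.0
```

{"op": "drive_tool", "data": {"moves": [0,0,0,0,0,0,0,0,0,0,0,0,-0.3,0,0,0,0,-0.7,0,0,0,0,-1.1,0,0]}}

```text
time_s: 7.42
tool_pos: [0.4261, 0.2775, 0.0587]
tool_rot: [-180.0, -0.2, 47.2]
force: [0.4, 0.0, -0.3]
grip_width: 0.0004
grasp_force: 0.0
```

{"op": "drive_tool", "data": {"moves": [0,0,-0.5,0,0,0,0,-1,0,0,0,0,-2,0,0,0,0,-3,0,0,0,0,-4,0,0]}}

```text
time_s: 8.05
tool_pos: [0.4246, 0.2764, 0.2192]
tool_rot: [-180.0, 0.0, 47.2]
force: [0.8, -0.2, 0.2]
grip_width: 0.0003
grasp_force: 0.0
```

{"op": "drive_tool", "data": {"moves": [0,0,-0.5,0,0,0,0,-1,0,0,0,0,-1,0,0,0,0,-1,0,0,0,0,-1,0,0]}}

```text
time_s: 8.68
tool_pos: [0.4247, 0.276, 0.2563]
tool_rot: [-180.0, 0.1, 47.2]
force: [0.4, 0.2, -0.3]
grip_width: 0.0001
grasp_force: 0.0
```

Run:
```python
from cell import env
import cv2
from h import *
o=env.get_obs();print(o["time_s"],o["tool_pos"],o["force"],o["joint_velocities"])
p,d=env.read_camera("scene");cv2.imwrite("pics/s3.png",p[:,:,::-1])
W=world(env.camera_model("scene"),d);b=W[130:150,312:332].reshape(-1,3);b=b[b[:,2]>.03];print(len(b),np.median(b,0))
```

```text
8.675 [0.42467928 0.27599223 0.25633754] [ 0.43147722  0.18514468 -0.26085986] [-0.1051665   0.22133621  0.0003187  -0.15738465  0.11373663  0.11925101
  0.01960512]
245 [0.4293215  0.27617752 0.05190604]
```

View pics/s3.png

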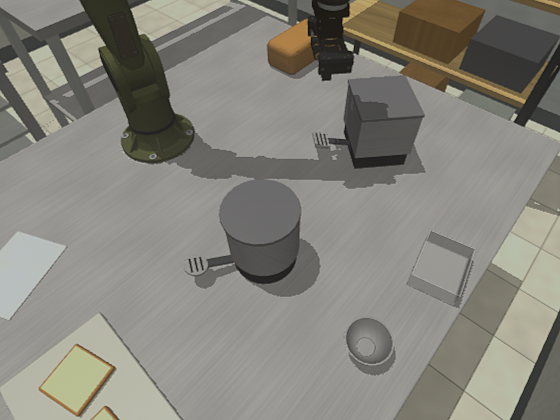

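The square bin's lid is shut and its pad (322,140) is back up at 52 mm. The round bin is untouched and the gripper is clear.

```bash
python3 -c "
from cell import env
print(env.sign_off())"
```

```text
the job is handed in; nothing more can be done
None
```

I pressed the square bin's pedal to its stop and held it about two seconds with the lid open, then let it come back up so the lid shut; the round bin stayed shut, and the job is handed in.

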